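# Gather the casting ingots in the tote's yellow corner

## Task

The four steel casting ingots lie scattered in the small blue tote. Lift the tote by the black bar of its handle clear of the counter, tip it some 25 to 30 degrees so that its yellow corner is the lowest and all four ingots slide together into that corner without spilling any, and finish still holding it up like that, tilted and steady, for the technician to count and pick from. Leave the plaster model, the wax box and the powder jar where they are.

Things in the scene. Friction and masses are not known exactly. Their poses are not given: they have to be found in the camera images.
- tote: open blue plastic tote, 130 (its x) by 100 mm (its y), walls 42 high and 4 thick, floor 4 thick, about 0.26 kg; its +x +y corner is marked yellow. A rigid handle stands over its middle: steel uprights outside the long sides, black bar between them along its y. May stand at any yaw. Origin: centre of its underside, z up. The ingots begin to slide at 9 to 14 degrees of tilt
- tote_grip (a point): centre of the black handle bar, 97 mm above the tote's underside; bar section 14 mm wide (tote's x) by 14 mm high, 100 mm free length along the tote's y, nothing beneath it for 50 mm down to the rim; axes as the tote's
- tote_corner (a point): inner corner of the tote's floor in the yellow corner, at x = +61, y = +46, z = +4 mm of the tote; axes as the tote's
- ingot_1: one of four identical loose casting ingots: bright steel disc 14 mm diameter, 10 mm high, 13 g, lying flat on the tote's floor at the start; origin at the centre of its underside
- ingot_2: one of four identical loose casting ingots: bright steel disc 14 mm diameter, 10 mm high, 13 g, lying flat on the tote's floor at the start; origin at the centre of its underside
- ingot_3: one of four identical loose casting ingots: bright steel disc 14 mm diameter, 10 mm high, 13 g, lying flat on the tote's floor at the start; origin at the centre of its underside
- ingot_4: one of four identical loose casting ingots: bright steel disc 14 mm diameter, 10 mm high, 13 g, lying flat on the tote's floor at the start; origin at the centre of its underside
- dental_model_1: bystander: cream plaster dental model, 58 x 62 x 32 mm, loose, left of the tote; origin at the centre of its underside
- wax_box: bystander: flat brown box with pink lid, 85 x 60 x 24 mm, loose, right of the tote; origin at the centre of its underside
- jar_powder: bystander: white jar with blue lid, 60 mm diameter, 89 mm high, loose, behind the tote to the right; origin at the centre of its underside
- flask_press: fixed green press standing on the counter behind the working area, about 0.3 m wide and over 0.5 m tall; keep the gripper and the tote clear of it; origin at the centre of its underside
- model_vice: fixed small green vice on the counter left of the working area; origin at the centre of its underside

How it is judged:
At the end, for the whole second after the job is handed in: Held by the gripper alone, yellow corner over 30 mm above the counter and lowest (both sides slope down to it by 5 degrees or more), total tilt 15 to 45 degrees, at rest; all four ingots still, within 60 mm of the inner yellow corner; nothing else touches the tote (height (world z) of tote_corner above 0.03 m and contact force between tote and the fingers above 1 N and angle between tote's own z axis and vertical between 0.26 and 0.79 rad and angle between tote's own x axis and vertical above 1.66 rad and angle between tote's own y axis and vertical above 1.66 rad and linear speed of tote below 0.03 m/s and angular speed of tote below 0.2 rad/s and distance between each of ingot_1, ingot_2, ingot_3, ingot_4 and tote_corner below 0.06 m and linear speed of each of ingot_1, ingot_2, ingot_3, ingot_4 below 0.05 m/s and contact force between tote and dental_model_1 below 0.3 N and contact force between tote and wax_box below 0.3 N and contact force between tote and jar_powder below 0.3 N and contact force between tote and flask_press below 0.3 N and contact force between tote and model_vice below 0.3 N); the arm keeps its last pose, push and grip.
It fails at once if an ingot leaves the tote (z of any of ingot_1, ingot_2, ingot_3, ingot_4 in the frame of tote above 0.06 m or distance between any of ingot_1, ingot_2, ingot_3, ingot_4 and tote above 0.11 m).
It fails at once if the plaster model is moved more than 25 mm (distance of dental_model_1 from where it was at the start of the episode above 0.025 m).
It fails at once if the wax box is moved more than 25 mm (distance of wax_box from where it was at the start of the episode above 0.025 m).
It fails at once if the powder jar is moved more than 25 mm (distance of jar_powder from where it was at the start of the episode above 0.025 m).
It also fails if it takes over 35 s, if anything falls off the work surface, if the arm or the gripper's body presses on something with over 40 N, if the wrist force passes 120 N, or if a joint passes its speed limit or range.

## Robot

A 6-joint arm with a two-finger parallel gripper is mounted at the origin on a cart in front of the work surface, level with it; the furniture and walls round the work are solid. World frame = base frame: x ahead of the robot, y to its left, z up, the work surface at z = 0. Lengths are in m, angles in rad, forces in N, time in s.
With the tool pointing down it reaches from about 0.2 to 0.875 m from the base axis. Payload 3.4 kg.
Tool frame: the origin (TCP) lies between the finger pads; the fingertips stand 25 mm ahead of it and the grasp point (between the pads) lies 6 mm ahead of it (r.nose_length is the z of the fingertips in the tool frame, in m); z points along the fingers, y is the line along which they close (so a half turn about z gives the same grasp; the last joint's range is limited). The gripper opens to 94 mm and grips with 3 to 60 N. Pads are 16 mm wide; open, the fingers measure 119 mm over their backs; the gripper's body (75 mm by 177 mm) begins 78 mm behind the grasp point.
Start: joints at [1.131, 0.276, 1.505, -0, 1.361, -0.121], TCP at [0.18, 0.546, 0.23] pointing down, gripper open.
Joint ranges: [-2.89, 2.89], [-0.75, 2.08], [0.22, 2.7], [-1.18, 4.32], [0.11, 2.71], [-2.7, 2.7]. Speed limits (rad/s): [2.57, 2.57, 3.14, 3.14, 3.14, 3.14].

## Interface

Orientations are given as a unit quaternion [w, x, y, z].
In Python, from plant import r, gripper_to, inverse_kinematics, vision, models, telemetry gives the robot as it stands. Calls block until the motion is done:
- r.move_to(position, orientation): joint-space move of the TCP to a pose.
- r.move_l(position, rot=None, vel=0.15, guard=None): straight line of the TCP; rot=None keeps the orientation; vel is the mean speed in m/s. With guard (N) it stops when the force on the tool has changed by that much, and returns True; else False.
- r.movej(angles): joint-space move.
- gripper_to(opening, f_grip=None): finger opening in m; f_grip is the grip in N (None keeps the last); returns when the fingers have stopped.
- r.hold(seconds).
- inverse_kinematics(position, orientation): joint angles nearest the present ones, or None.
- vision.snapshot(name): name is "scene" or "top"; returns the picture (480x640x3 uint8, red, green, blue); there is no depth.
- vision.get_calibration(name): a dict with "fx", "fy", "cx", "cy" (pixels), "position" and "orientation" of the camera in the world. Camera axes: x right, y down, z forward; pixel columns grow to the right and rows downward; lengths in m; the calibration is good to about 2 mm. A picture is of the moment at which its call begins. get_calibration takes no time and is no camera call.
A pose or a line that the arm cannot do raises r.PlanningError and nothing moves.
- r.sign_off(): hands the job in; it is judged then, once.
Trained networks look in the newest picture that a camera, given by its name, has taken for a name from the list of things; names that differ only in an ending like _2 or _b are one class to them, and where a whole thing is asked for, a point or a joint stands for the part that bears it (a point fixed in the world has none). Each returns a list of dicts, best first, with "score" (0 to 1); they miss things now and then, are a little off and sometimes report something else, mostly with a low value. They report only what shows in the picture. A call takes as long as a camera call.
- models.boxes_of(thing, camera): "at" ([x, y, z] in m, in world coordinates, good to about 4 mm: the middle of the surface that is visible of it).
- models.regions_of(thing, camera): "pixels" (480x640 bool, what is visible of it).
- models.mark_of(thing, camera): "at" ([x, y, z] in m, in world coordinates, good to about 4 mm: a listed point, or the origin of a listed thing).
Readings, each from a call of its own:
- telemetry.current_t(): time.
- telemetry.current_joints(): joint angles.
- telemetry.current_dq(): joint speeds.
- telemetry.current_joint_efforts(): joint torques, N m.
- telemetry.current_ee_pos(): TCP position.
- telemetry.current_tool_rot(): TCP orientation.
- telemetry.current_wrist_force(): force on the tool from outside, world axes, zero at the start.
- telemetry.current_torque(): the same for the moment, N m.
- telemetry.current_opening(): finger opening in m.
- telemetry.current_finger_force(): force on a finger pad.
Only numpy, scipy, OpenCV 4.12 (cv2) and the standard library are available. Lean on these libraries where they do the work, as an engineer would, in place of code of your own. Each camera call takes 0.05 s, during which the arm holds its last target. There are 200 camera calls.

## Working session

There is one attempt and no reset: what is moved stays moved. The work goes in short steps, each a Python script; the robot and the scene stay as the last script left them, time stands still between calls to the robot, and variables do not carry over. Pictures are saved under pics/ and viewed, at most 10 in all, crops included, and the job is handed in when it is done.

```bash
mkdir -p pics; python3 - <<'E'
from plant import r, vision, models, telemetry
import cv2
for c in ["scene","top"]:
    im=vision.snapshot(c); cv2.imwrite(f"pics/{c}0.png",im[:,:,::-1])
    k=vision.get_calibration(c); print(c,k)
    for n in ["tote","tote_grip","tote_corner","dental_model_1","wax_box","jar_powder","flask_press","model_vice","ingot_1"]:
        print(n,[(d["at"],round(d["score"],2)) for d in models.mark_of(n,c)][:5])
print(telemetry.current_t())
E
```

```text
scene {'fx': 474.921705347293, 'fy': 474.921705347293, 'cx': 316.37831958712763, 'cy': 239.9295657248172, 'position': array([-0.20795908, -0.7361423 ,  0.70236078]), 'orientation': array([-0.41955263,  0.77823925, -0.40986446,  0.22434435])}
tote [([0.4803, -0.3757, 0.0022], 0.56)]
tote_grip [([0.4787, -0.3745, 0.0953], 0.67)]
tote_corner [([0.4028, -0.3561, 0.0076], 0.57)]
dental_model_1 []
wax_box [([0.4807, -0.5334, -0.0055], 0.83)]
jar_powder [([0.6719, -0.4192, 0.0021], 0.71)]
flask_press []
model_vice []
ingot_1 [([0.5302, -0.3828, 0.0029], 0.6), ([0.4984, -0.3664, 0.0046], 0.43), ([0.4817, -0.535, -0.0034], 0.17)]
top {'fx': 445.6557904023099, 'fy': 445.6557904023099, 'cx': 319.3776931781874, 'cy': 239.5305467004522, 'position': array([ 0.42913397, -0.19536294,  0.96090929]), 'orientation': array([ 0.0589876 , -0.70338758,  0.70576273, -0.06054205])}
tote [([0.4777, -0.3738, 0.0011], 0.83), ([0.469, -0.3914, 0.0062], 0.18)]
tote_grip [([0.4825, -0.3736, 0.1019], 0.82), ([0.4665, -0.3932, 0.0062], 0.21)]
tote_corner [([0.4084, -0.3608, 0.002], 0.63)]
dental_model_1 [([0.4331, -0.0611, -0.0003], 0.76), ([0.4056, -0.3602, 0.0038], 0.19)]
wax_box [([0.4815, -0.5423, -0.0031], 0.69)]
jar_powder [([0.6724, -0.4214, -0.0004], 0.91)]
flask_press []
model_vice []
ingot_1 [([0.4875, -0.4137, 0.0022], 0.51), ([0.4691, -0.3906, 0.0063], 0.51), ([0.529, -0.3769, 0.0003], 0.42)]
1.0
```

View pics/top0.png

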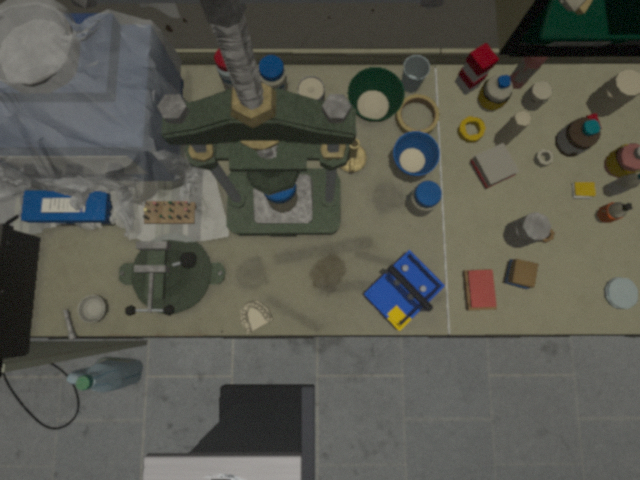

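View pics/scene0.png

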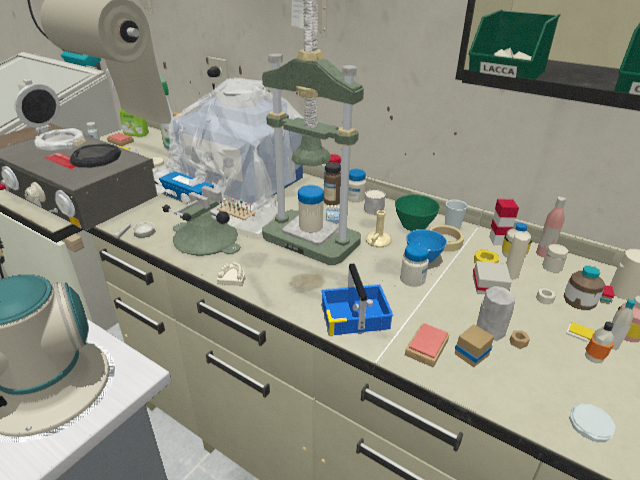

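The top view shows the tote at about (405,290), the yellow corner at (398,318) and the bar running from upper left to lower right. The press is at columns 160–355, so the swing from the start has to go round it. Next I'll refine the yaw from the bar and check IK.

```bash
cat > h.py <<'E'
import numpy as np, cv2
from scipy.spatial.transform import Rotation as R
from plant import r, gripper_to, inverse_kinematics, vision, models, telemetry
q=lambda Q:np.roll(Q.as_quat(),1)
def toplane(uv,z,c):
    k=vision.get_calibration(c); M=R.from_quat(np.roll(k["orientation"],-1)).as_matrix()
    uv=np.asarray(uv,float); d=np.c_[(uv[:,0]-k["cx"])/k["fx"],(uv[:,1]-k["cy"])/k["fy"],np.ones(len(uv))]@M.T
    return k["position"]+d*((z-k["position"][2])/d[:,2])[:,None]
def tool(yaw,flip,tilt=0.,dirn=np.pi/4):
    """tool orientation: tool y along tote x, z down; then tote tilted so tote direction dirn goes down"""
    T=R.from_euler('z',yaw)
    a=R.from_rotvec(tilt*np.array([-np.sin(dirn),np.cos(dirn),0]))  # in the tote frame
    s=-1 if flip else 1
    G=R.from_matrix(np.array([[0,s,0],[s,0,0],[0,0,-1.]]))
    return T*a*G
E
python3 - <<'E'
from h import *
im=vision.snapshot("top"); c=im[240:340,350:460]
cv2.imwrite("pics/crop.png",cv2.resize(c[:,:,::-1],None,fx=6,fy=6,interpolation=cv2.INTER_CUBIC))
b=(im.max(2)<50); b[:240]=0;b[335:]=0;b[:,:355]=0;b[:,455:]=0
n,l,s,_=cv2.connectedComponentsWithStats(b.astype(np.uint8)); i=1+np.argmax(s[1:,4])
v,u=np.nonzero(l==i); P=toplane(np.c_[u,v],0.104,"top")[:,:2]
(cx,cy),sz,a=cv2.minAreaRect(P.astype(np.float32)); print("bar",len(u),cx,cy,sz,a)
vx,vy,_,_=cv2.fitLine(P.astype(np.float32),cv2.DIST_L2,0,.01,.01).ravel(); print("bar dir",np.degrees(np.arctan2(vy,vx)))
hsv=cv2.cvtColor(im,cv2.COLOR_RGB2HSV); m=(hsv[...,0]>105)&(hsv[...,0]<125)&(hsv[...,1]>150)|((hsv[...,0]>18)&(hsv[...,0]<32)&(hsv[...,1]>150))
m[:248]=0;m[335:]=0;m[:,:358]=0;m[:,450:]=0
v,u=np.nonzero(m);P=toplane(np.c_[u,v],0.042,"top")[:,:2]
print("rim",cv2.minAreaRect(P.astype(np.float32)))
p=np.array([.48,-.374,.097])
for f in (0,1):
  for t in (0,28):
    for pos in ([.48,-.374,.097],[.45,-.40,.26]):
      Q=tool(np.radians(131),f,np.radians(t)); j=inverse_kinematics(np.array(pos)-Q.apply([0,0,.006]),q(Q)); print(f,t,pos,None if j is None else np.round(j,2))
E
```

```text
bar 316 0.48062604665756226 -0.3681391775608063 (0.10906786471605301, 0.015174562111496925) 44.010154724121094
bar dir 43.223656
rim ((0.4806494414806366, -0.36988046765327454), (0.10354694724082947, 0.13203264772891998), 43.532772064208984)
0 0 [0.48, -0.374, 0.097] None
0 0 [0.45, -0.4, 0.26] None
0 28 [0.48, -0.374, 0.097] [-1.02  0.29  1.97  0.64  0.69  2.51]
0 28 [0.45, -0.4, 0.26] None
1 0 [0.48, -0.374, 0.097] [-0.78  0.42  1.62 -0.    1.1   0.08]
1 0 [0.45, -0.4, 0.26] [-0.84  0.3   1.38 -0.    1.46  0.01]
1 28 [0.48, -0.374, 0.097] [-1.02  0.29  1.97  0.64  0.69 -0.63]
1 28 [0.45, -0.4, 0.26] [-1.1   0.13  1.72  0.47  1.08 -0.43]
```

View pics/crop.png

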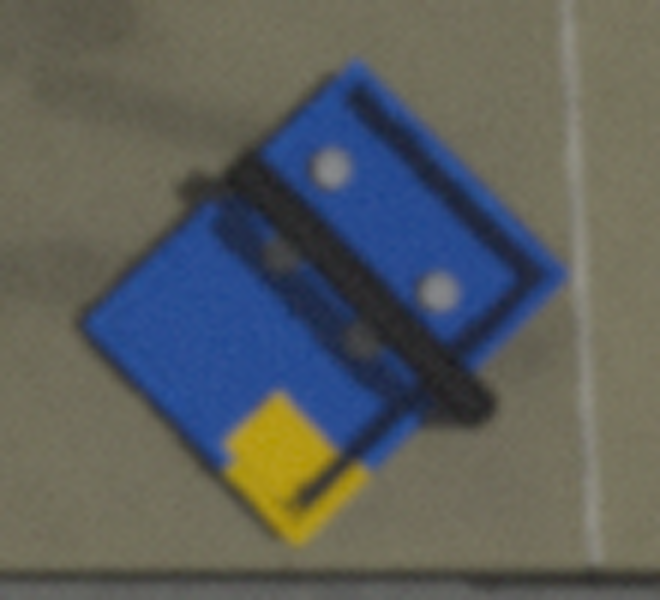

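The crop shows the bar from (240,165) to (490,400), the yellow corner at the bottom near (300,540), and four ingots. Two are right of the bar and two are in its shadow. The yaw is about 133.5° and the bar centre about (0.4806, -0.370). I'll go round the press and grasp.

```bash
python3 - <<'E'
from h import *
Q=tool(np.radians(133.5),1); c=np.array([.4806,-.370,.097])-Q.apply([0,0,.006])
j0=np.array(telemetry.current_joints()); jt=np.array(inverse_kinematics(c+[0,0,.10],q(Q)))
# fold in at the same base angle, swing, unfold
rad=.33; P=lambda a:np.array([rad*np.cos(a),rad*np.sin(a),.30])
down=lambda a:q(R.from_euler('z',a)*R.from_matrix(np.array([[1,0,0],[0,-1,0],[0,0,-1.]])))
def near(a):
    for d in (0,np.pi):
        j=inverse_kinematics(P(a),down(a+d))
        if j is not None: return np.array(j)
ja=near(j0[0]); ja[5]=j0[5]; jb=ja.copy(); jb[0]=jt[0]; jb[5]=jt[5]
print(j0,ja,jb,jt)
for j in (ja,jb,jt): r.movej(j); print(telemetry.current_t(),np.round(telemetry.current_ee_pos(),3))
gripper_to(.06)
print(r.move_l(c,vel=.1,guard=8), telemetry.current_ee_pos(),c)
gripper_to(0,60); print(telemetry.current_opening(),telemetry.current_finger_force(),telemetry.current_wrist_force(),telemetry.current_t())
cv2.imwrite("pics/grasp.png",vision.snapshot("scene")[:,:,::-1])
E
```

```text
[ 1.13100039e+00  2.75880789e-01  1.50486915e+00  3.80376436e-06
  1.36067946e+00 -1.20994330e-01] [ 9.19115483e-01 -1.46928115e-01  1.79898117e+00 -4.44089210e-16
  1.48953959e+00 -1.20994330e-01] [-7.70770618e-01 -1.46928115e-01  1.79898117e+00 -4.44089210e-16
  1.48953959e+00  4.08074845e-02] [-7.70770618e-01  3.38882343e-01  1.48101819e+00 -4.44089210e-16
  1.32169212e+00  4.08074845e-02]
2.0667 [0.141 0.3   0.3  ]
3.8583 [ 0.28  -0.174  0.3  ]
5.0 [ 0.48  -0.369  0.204]
False [ 0.48105102 -0.37039589  0.10369665] [ 0.4806 -0.37    0.103 ]
0.0134812645892463 59.99935984611511 [ 0.61557132 -0.19691327  0.30339218] 7.6333
```

View pics/grasp.png

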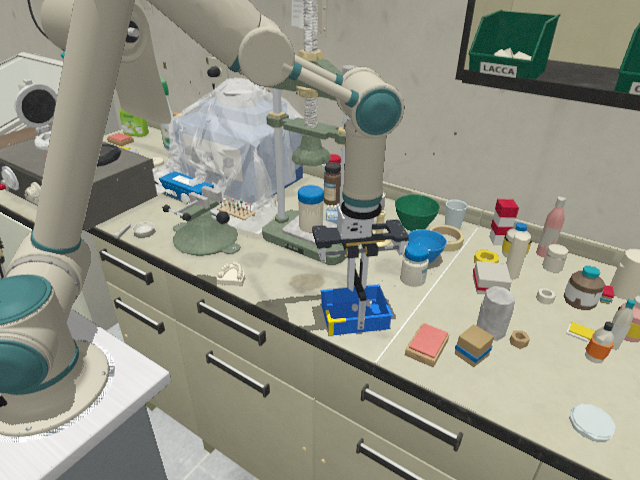

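The gripper holds the bar, with the tote at about (357,310). The opening is 13.5 mm at 60 N. Now lift, shift slightly toward the robot, and tilt in steps to 28°.

```bash
python3 - <<'E'
from h import *
y=np.radians(133.5); Q=tool(y,1); p=np.array(telemetry.current_ee_pos()); g=p+Q.apply([0,0,.006])
r.move_l(p+[0,0,.14],vel=.08)
g=g+[0,0,.14]; g2=np.array([.455,-.385,g[2]+.02])
N=7
for i in range(1,N+1):
    Q=tool(y,1,np.radians(28)*i/N); G=g+(g2-g)*i/N
    r.move_l(G-Q.apply([0,0,.006]),rot=q(Q),vel=.012)
    print(i,telemetry.current_t(),telemetry.current_opening())
r.hold(1.5)
for cam in ("top","scene"):
    cv2.imwrite(f"pics/tilt_{cam}.png",cv2.resize(vision.snapshot(cam)[190:390,250:510,::-1],None,fx=3,fy=3,interpolation=cv2.INTER_CUBIC))
    for n in ("tote","tote_grip","tote_corner","ingot_1"): print(cam,n,[(d["at"],round(d["score"],2)) for d in models.mark_of(n,cam)][:5])
k=R.from_euler('z',y)*R.from_rotvec(np.radians(28)*np.array([-1,1,0])/2**.5); print("expected corner",g2+k.apply([.061,.046,-.093]))
print(telemetry.current_t(),telemetry.current_wrist_force())
E
```

```text
1 10.1833 0.013264398657876854
2 10.7833 0.013547218241649504
3 11.3833 0.013496344378113529
4 11.9833 0.013726556634111
5 12.575 0.013398107925313985
6 13.1667 0.013212427071724753
7 13.7583 0.013240168919108704
top tote [([0.4952, -0.3894, 0.1719], 0.56), ([0.4321, -0.0611, -0.0013], 0.33)]
top tote_grip []
top tote_corner [([0.4295, -0.379, 0.1389], 0.6)]
top ingot_1 [([0.4405, -0.3742, 0.1415], 0.45), ([0.4515, -0.3743, 0.1469], 0.44), ([0.4528, -0.3915, 0.1517], 0.41)]
scene tote [([0.428, -0.0584, 0.0028], 0.59), ([0.4989, -0.3895, 0.1701], 0.57)]
scene tote_grip [([0.4517, -0.3841, 0.2571], 0.65)]
scene tote_corner [([0.4304, -0.3717, 0.1378], 0.71)]
scene ingot_1 []
expected corner [ 0.43214224 -0.37379121  0.1394104 ]
15.7583 [-0.13857247  0.48617362 -2.79413194]
```

View pics/tilt_top.png

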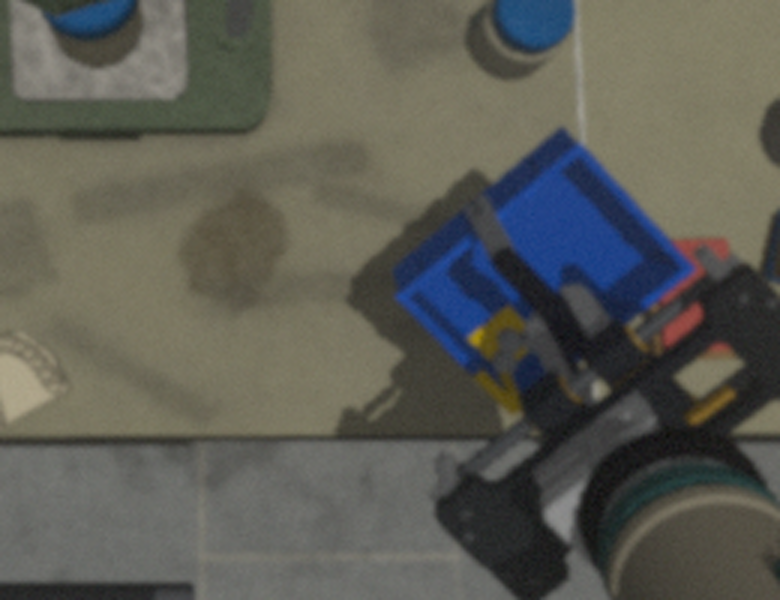

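View pics/tilt_scene.png

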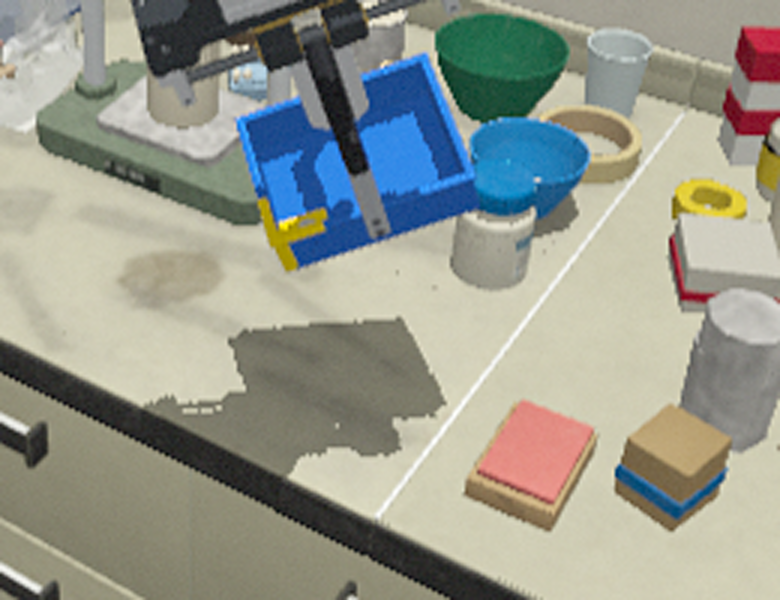

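The tote is tilted with the yellow corner lowest, at (505,350) in the top crop. The measured corner height of about 0.138 matches what I expected. Three ingots show within 30 mm of the corner, the upper floor is empty, and a finger hides part of the corner. I'll look for the fourth ingot before handing in.

```bash
python3 - <<'E'
from h import *
im=vision.snapshot("top")
for k in range(3):
    vision.snapshot("top")
    for d in models.regions_of("ingot_1","top"):
        v,u=np.nonzero(d["pixels"]); print(k,round(d["score"],2),len(u),u.mean(),v.mean())
    print([(d["at"],round(d["score"],2)) for d in models.mark_of("ingot_1","top")])
cv2.imwrite("pics/z.png",cv2.resize(np.clip(im[285:335,385:465,::-1].astype(float)*1.6,0,255).astype(np.uint8),None,fx=9,fy=9,interpolation=cv2.INTER_CUBIC))
E
```

```text
0 0.48 54 419.51851851851853 303.0925925925926
0 0.45 51 417.5686274509804 310.6078431372549
[([0.4524, -0.3899, 0.1557], 0.6), ([0.4537, -0.3763, 0.1462], 0.5), ([0.4419, -0.3736, 0.1428], 0.4)]
[([0.4542, -0.3726, 0.1454], 0.6), ([0.44, -0.3745, 0.1441], 0.53), ([0.4537, -0.3922, 0.1553], 0.45)]
2 0.57 33 417.72727272727275 310.3939393939394
2 0.45 62 419.06451612903226 303.30645161290323
[([0.4539, -0.3742, 0.1428], 0.64), ([0.4433, -0.3742, 0.1426], 0.57), ([0.4554, -0.3903, 0.1495], 0.51)]
```

View pics/z.png

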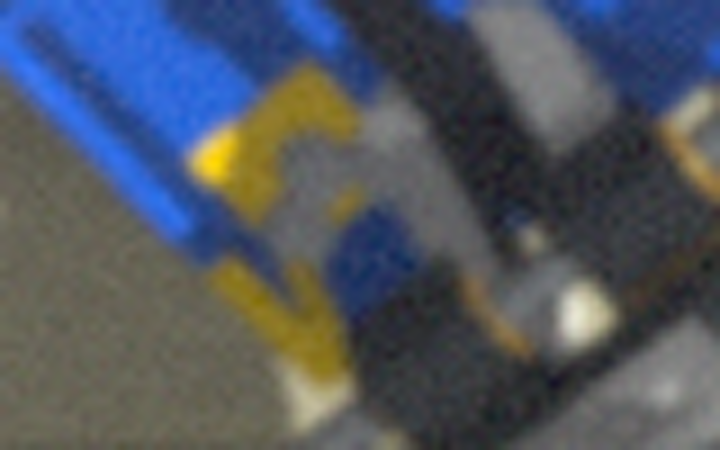

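In the crop, two ingots sit in the corner at about (300,180) and a third is next to the finger at about (390,130). The fourth must be hidden under the finger, along the +y wall, where wall friction could stall it. There is time to swing the tilt direction toward +x and then +y, which runs the ingots along each wall, before returning to 45°.

```bash
python3 - <<'E'
from h import *
y=np.radians(133.5); g=np.array([.455,-.385,.257]); 
g[2]=(np.array(telemetry.current_ee_pos())+tool(y,1,np.radians(28)).apply([0,0,.006]))[2]
for d,t in ((30,29),(15,30),(15,30),(30,29),(45,28),(60,29),(72,29),(72,29),(60,29),(45,28)):
    Q=tool(y,1,np.radians(t),np.radians(d))
    try: r.move_l(g+[0,0,.004*(d!=45)]-Q.apply([0,0,.006]),rot=q(Q),vel=.012)
    except r.PlanningError as e: print(d,e)
    if d in(15,72): 
        r.hold(.2); vision.snapshot("top"); print(d,[(np.round(x["at"],3),round(x["score"],2)) for x in models.mark_of("ingot_1","top")])
r.hold(1.2)
for cam in ("top","scene"):
  im=vision.snapshot(cam)
  for n in ("tote_corner","ingot_1"): print(cam,n,[(d["at"],round(d["score"],2)) for d in models.mark_of(n,cam)])
cv2.imwrite("pics/f.png",cv2.resize(vision.snapshot("top")[230:340,360:490,::-1],None,fx=5,fy=5,interpolation=cv2.INTER_CUBIC))
print(telemetry.current_t(),telemetry.current_opening(),telemetry.current_finger_force(),telemetry.current_wrist_force())
E
```

```text
15 []
15 []
72 [(array([ 0.454, -0.372,  0.159]), 0.64), (array([ 0.446, -0.343,  0.159]), 0.62), (array([ 0.444, -0.361,  0.157]), 0.49)]
72 [(array([ 0.455, -0.372,  0.158]), 0.55), (array([ 0.443, -0.363,  0.158]), 0.52), (array([ 0.435, -0.353,  0.155]), 0.42), (array([ 0.446, -0.342,  0.157]), 0.37)]
top tote_corner [([0.4298, -0.3778, 0.1386], 0.6)]
top ingot_1 [([0.44, -0.375, 0.1462], 0.48), ([0.4474, -0.3857, 0.1505], 0.44), ([0.4506, -0.3693, 0.1468], 0.4)]
scene tote_corner [([0.4274, -0.3708, 0.1398], 0.63)]
scene ingot_1 [([0.4985, -0.388, 0.1757], 0.38)]
22.525 0.01314516039090208 59.998499751091 [ 1.20055855  0.34068522 -2.1628982 ]
```

View pics/f.png

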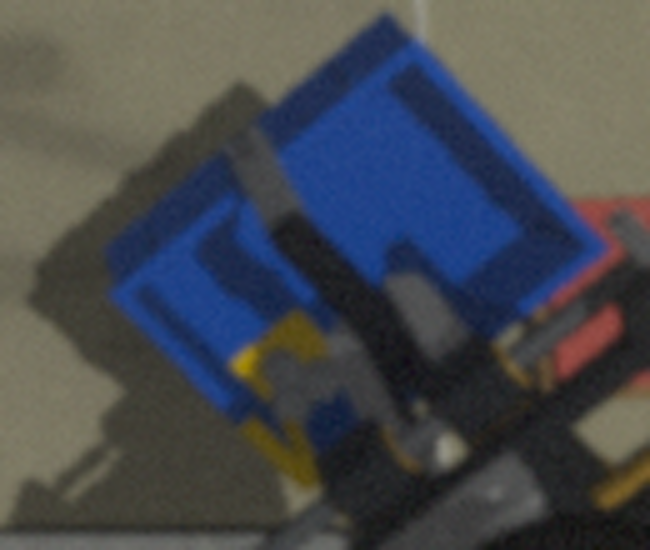

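At the 72° swing all four ingots were seen clustered by the corner. The final picture shows the cluster at about (305,380) on the yellow corner and the rest of the visible floor empty. Handing in.

```bash
python3 -c "
from plant import r
print(r.sign_off())"
```

```text
the job is handed in; nothing more can be done
None
```

I handed the job in with the tote held by its bar at 28° of tilt, its yellow corner lowest at about 0.14 m. All four ingots were last seen together just before the final move, and three are visible within about 30 mm of the corner in the last picture (the fourth is hidden by a finger). The hand-in returned no verdict.

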